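Tighten the strap clamp to the first click of the torque wrench

ROBOT

A 6-joint arm with a two-finger parallel gripper is mounted at the origin on a cart in front of the work surface, level with it; the furniture and walls round the work are solid. World frame = base frame: x ahead of the robot, y to its left, z up, the work surface at z = 0. Lengths are in m, angles in rad, forces in N, time in s.
With the tool pointing down it reaches from about 0.275 to 0.75 m from the base axis. Payload 10.2 kg.
Tool frame: the origin (TCP) lies at the very end of the fingers, on their centre line; the grasp point (between the pads) lies 19 mm behind it; z points along the fingers, y is the line along which they close (so a half turn about z gives the same grasp; the last joint's range is limited). The gripper opens to 88 mm and grips with 3 to 60 N. Pads are 18 mm wide; open, the fingers measure 123 mm over their backs; the gripper's body (75 mm by 187 mm) begins 45 mm behind the grasp point.
Start: joints at [-1.561, 0.313, 1.498, -0, 1.331, -0.223], TCP at [0.121, -0.511, 0.239] pointing down, gripper open.
Joint ranges: [-2.94, 2.94], [-0.97, 2.17], [0.19, 2.56], [-1.23, 4.37], [0.02, 3.11], [-2.88, 2.88]. Speed limits (rad/s): [2.39, 2.39, 3.01, 3.14, 3.14, 3.14].

INTERFACE

Orientations are given as a unit quaternion [w, x, y, z].
In Python, from cell import r gives the robot as it stands. Calls block until the motion is done:
- r.reach(position, orientation): joint-space move of the TCP to a pose.
- r.move_l(position, ori=None, feed=0.15, until_force=None): straight line of the TCP; ori=None keeps the orientation; feed is the mean speed in m/s. With until_force (N) it stops when the force on the tool has changed by that much, and returns True; else False.
- r.move_joints(angles): joint-space move.
- r.gripper_to(opening, f_grip=None): finger opening in m; f_grip is the grip in N (None keeps the last); returns when the fingers have stopped.
- r.hold(seconds).
- r.solve_ik(position, orientation): joint angles nearest the present ones, or None.
- r.get_obs(): the state.
- r.read_camera(name): name is "side" or "top"; returns (picture, depth): 400x640x3 uint8, red, green, blue; 400x640 float32, m along the optical axis (not along the pixel's ray), 0 where there is no reading.
- r.calibration(name): a dict with "fx", "fy", "cx", "cy" (pixels), "R" (3x3) and "t" (3): a world point X has camera coordinates R X + t. Camera axes: x right, y down, z forward; pixel columns grow to the right and rows downward; lengths in m; the calibration is good to about 2 mm. A picture is of the moment at which its call begins. calibration takes no time and is no camera call.
A pose or a line that the arm cannot do raises r.PlanningError and nothing moves.
- r.finish_job(): hands the job in; it is judged then, once.
Trained networks look in the newest picture that a camera, given by its name, has taken for a name from the list of things; names that differ only in an ending like _2 or _b are one class to them, and where a whole thing is asked for, a point or a joint stands for the part that bears it (a point fixed in the world has none). Each returns a list of dicts, best first, with "p" (0 to 1); they miss things now and then, are a little off and sometimes report something else, mostly with a low value. They report only what shows in the picture. A call takes as long as a camera call.
- r.masks_of(camera, thing): "pixels" (400x640 bool, what is visible of it) and "bbox" ([left, top, right, bottom] in pixels, round what is visible of it).
The state is a dict: "t": time; "joint_pos": joint angles; "joint_vel": joint speeds; "joint_efforts": joint torques, N m; "position": TCP position; "eef_rot": TCP orientation; "wrist_force": force on the tool from outside, world axes, zero at the start; "moment": the same for the moment, N m; "grip_width": finger opening in m; "gripper_force": force on a finger pad.
Only numpy, scipy, OpenCV 4.12 (cv2) and the standard library are available. Lean on these libraries where they do the work, as an engineer would, in place of code of your own. Each camera call takes 0.05 s, during which the arm holds its last target. There are 200 camera calls.

TASK

Tighten the clamp that has the torque wrench on it: swing the wrench by its grip clockwise (seen from above) until it clicks once, stop at that first click without going on to a second, and take the gripper away. Leave the plain flat spanner on the other clamp where it is.

Things in the scene. Friction and masses are not known exactly. Their poses are not given: they have to be found in the camera images.
- wrench_grip (a point): middle of the dark ribbed round grip (18 to 19 mm thick, 92 mm long, about 52 mm above the bench, nothing beneath) of the torque wrench, which lies level and points roughly towards the robot. Site x: level along the wrench from grip to head; z up. Tightening (clockwise from above) swings the grip to the robot's left (+y); the wrench ends 54 mm outward of this point
- wrench_head (a point): point on the vertical axis of the clamp's screw, about which the wrench turns, 120 mm from wrench_grip and at the same height. It lies in the wrench's round steel drum head, 42 mm across, whose top pin reaches up to 75 mm above the bench
- clamp_screw (a joint): angle of the clamp's screw in rad, growing clockwise from above. It starts loose, anywhere from 0 to 0.2; it turns easily (about 0.2 Nm, 2 N at the grip's middle) and comes up tight at a firm stop at 0.5
- torque_wrench (a joint): clutch slip (rad): angle of the wrench on the screw, clockwise from above. About 0 while it carries the screw round; once the screw is tight the push rises to about 1 Nm (8 N at mid grip) at 0.06, falls off, and past 0.13 the wrench snaps ahead by itself to 0.25: the first click, where it stays when let go (short of 0.13 it springs back). Pushed on as hard again it snaps to 0.5: second click
- plain_spanner (a joint): angle in rad, clockwise from above, of the plain flat spanner (bar 12 mm wide, 6 mm thick, about 170 mm long, no drum head, no ribbed grip, about 42 mm above the bench) on the other, otherwise like clamp; 0 at the start, turns either way; to be left alone

How it is judged:
By the outcome, as a careful person would: the job done as asked, in the order asked, and still so for the second after the job is handed in, with the robot touching nothing.
It also fails if it takes over 38 s, if anything falls off the work surface, if the arm or the gripper's body presses on something with over 40 N, if the wrist force passes 120 N, or if a joint passes its speed limit or range.

## Working session

There is one attempt and no reset: what is moved stays moved. The work goes in short steps, each a Python script; the robot and the scene stay as the last script left them, time stands still between calls to the robot, and variables do not carry over. Pictures are saved under pics/ and viewed, at most 10 in all, crops included, and the job is handed in when it is done.

```bash
mkdir -p pics; cat > h.py <<'E'
import numpy as np, cv2
from cell import r
def cloud(cam,d):
    c=r.calibration(cam); v,u=np.mgrid[0:400,0:640]
    P=np.stack([(u-c["cx"])/c["fx"]*d,(v-c["cy"])/c["fy"]*d,d],-1)
    return (P-np.array(c["t"]))@np.array(c["R"])
E
python3 - <<'E'
from h import *
for cam in("top","side"):
    p,d=r.read_camera(cam); cv2.imwrite(f"pics/{cam}0.png",p[:,:,::-1]); X=cloud(cam,d)
    for th in("wrench_grip","wrench_head","torque_wrench","plain_spanner"):
        for m in r.masks_of(cam,th)[:3]:
            k=m["pixels"]&(d>0)
            if k.sum(): print(cam,th,round(m["p"],2),m["bbox"],k.sum(),np.median(X[k],0).round(3),X[k].min(0).round(3),X[k].max(0).round(3))
o=r.get_obs();print(o)
E
```

```text
top wrench_grip 0.92 [399.6, 176.5, 435.6, 261.4] 768 [ 0.493 -0.331  0.06 ] [ 0.388 -0.376  0.01 ] [ 0.573 -0.294  0.076]
top wrench_head 0.71 [399.3, 173.3, 433.4, 257.9] 758 [ 0.495 -0.331  0.06 ] [ 0.388 -0.365  0.044] [ 0.576 -0.294  0.076]
top torque_wrench 0.77 [397.2, 175.7, 438.4, 261.9] 834 [ 0.491 -0.333  0.059] [ 0.388 -0.372 -0.003] [ 0.576 -0.294  0.076]
top plain_spanner 0.96 [238.8, 177.7, 254.7, 254.6] 561 [0.487 0.053 0.046] [ 0.398  0.033 -0.189] [0.569 0.115 0.053]
side wrench_grip 0.95 [274.0, 253.9, 378.3, 297.6] 1192 [ 0.488 -0.34   0.057] [ 0.389 -0.372 -0.002] [ 0.576 -0.244  0.074]
side wrench_head 0.78 [275.0, 252.8, 372.9, 290.8] 1282 [ 0.484 -0.338  0.056] [ 0.389 -0.372 -0.003] [ 0.588 -0.213  0.074]
side torque_wrench 0.96 [270.4, 255.2, 377.5, 294.9] 1181 [ 0.494 -0.338  0.057] [ 0.388 -0.372 -0.003] [ 0.599 -0.217  0.074]
side plain_spanner 0.53 [277.6, 180.4, 341.8, 191.6] 258 [0.488 0.048 0.043] [ 0.402  0.028 -0.128] [0.588 0.389 0.051]
{'t': 0.5, 'joint_pos': array([-1.56137641e+00,  3.12931613e-01,  1.49773996e+00,  6.23083865e-06,
        1.33100143e+00, -2.23421832e-01]), 'joint_vel': array([-7.81438805e-04, -2.20931004e-04, -9.71894322e-04,  1.62128245e-03,
       -1.09931400e-04, -3.70092618e-05]), 'joint_efforts': array([-9.13433669e-04, -4.01879561e+01, -2.52291244e+01,  6.94854814e-02,
        3.21260153e-02, -5.49088881e-06]), 'position': array([ 0.12111878, -0.5108298 ,  0.23868893]), 'eef_rot': array([-3.96180332e-05,  9.93230826e-01,  1.16157327e-01,  7.29907457e-06]), 'wrist_force': array([ 0.59388183, -0.16516849, -0.40757605]), 'moment': array([-0.02647836, -0.000199  , -0.01060891]), 'gripper_force': 0.0, 'grip_width': 0.08815219168776996}
```

```bash
python3 - <<'E'
from h import *
p,d=r.read_camera("top"); X=cloud("top",d); q,e=r.read_camera("side"); Y=cloud("side",e)
a=cv2.resize(p[130:300,200:480],None,fx=2.8,fy=2.8)[:,:,::-1];cv2.imwrite("pics/t1.png",a)
b=cv2.resize(q[160:330,220:460],None,fx=3,fy=3)[:,:,::-1];cv2.imwrite("pics/s1.png",b)
for n,Z in(("top",X),("side",Y)):
    k=(Z[...,2]>.035)&(Z[...,2]<.09)&(abs(Z[...,1]+.33)<.08)&(Z[...,0]>.36)&(Z[...,0]<.64)
    Q=Z[k]
    for x in np.arange(.37,.62,.01):
        s=Q[abs(Q[:,0]-x)<.005]
        if len(s): print(n,round(x,3),len(s),s[:,1].min().round(3),np.median(s[:,1]).round(3),s[:,1].max().round(3),s[:,2].max().round(3))
E
```

```text
top 0.39 27 -0.366 -0.359 -0.352 0.061
top 0.4 34 -0.367 -0.357 -0.35 0.063
top 0.41 45 -0.365 -0.355 -0.346 0.064
top 0.42 36 -0.364 -0.351 -0.344 0.065
top 0.43 44 -0.359 -0.349 -0.341 0.063
top 0.44 46 -0.357 -0.346 -0.337 0.062
top 0.45 36 -0.354 -0.342 -0.335 0.063
top 0.46 43 -0.35 -0.34 -0.332 0.064
top 0.47 37 -0.348 -0.336 -0.329 0.062
top 0.48 39 -0.344 -0.335 -0.327 0.063
top 0.49 25 -0.34 -0.331 -0.327 0.06
top 0.5 30 -0.337 -0.329 -0.324 0.061
top 0.51 24 -0.333 -0.326 -0.32 0.061
top 0.52 28 -0.33 -0.324 -0.318 0.06
top 0.53 23 -0.327 -0.32 -0.314 0.06
top 0.54 85 -0.348 -0.311 -0.271 0.066
top 0.55 146 -0.359 -0.31 -0.268 0.077
top 0.56 128 -0.36 -0.306 -0.267 0.075
top 0.57 71 -0.358 -0.312 -0.269 0.066
top 0.58 5 -0.319 -0.315 -0.311 0.063
side 0.39 40 -0.37 -0.367 -0.359 0.06
side 0.4 66 -0.373 -0.368 -0.358 0.061
side 0.41 67 -0.37 -0.365 -0.352 0.061
side 0.42 64 -0.367 -0.362 -0.351 0.061
side 0.43 65 -0.364 -0.359 -0.347 0.062
side 0.44 65 -0.361 -0.356 -0.345 0.061
side 0.45 64 -0.358 -0.354 -0.341 0.061
side 0.46 65 -0.355 -0.351 -0.337 0.061
side 0.47 63 -0.352 -0.348 -0.337 0.061
side 0.48 56 -0.349 -0.345 -0.333 0.061
side 0.49 42 -0.346 -0.341 -0.331 0.059
side 0.5 40 -0.34 -0.337 -0.329 0.058
side 0.51 35 -0.339 -0.334 -0.327 0.059
side 0.52 39 -0.335 -0.331 -0.324 0.058
side 0.53 37 -0.333 -0.328 -0.321 0.058
side 0.54 99 -0.334 -0.327 -0.305 0.066
side 0.55 141 -0.358 -0.332 -0.3 0.074
side 0.56 122 -0.358 -0.334 -0.301 0.073
side 0.57 80 -0.364 -0.327 -0.302 0.065
side 0.58 4 -0.324 -0.322 -0.318 0.06
```

View pics/t1.png

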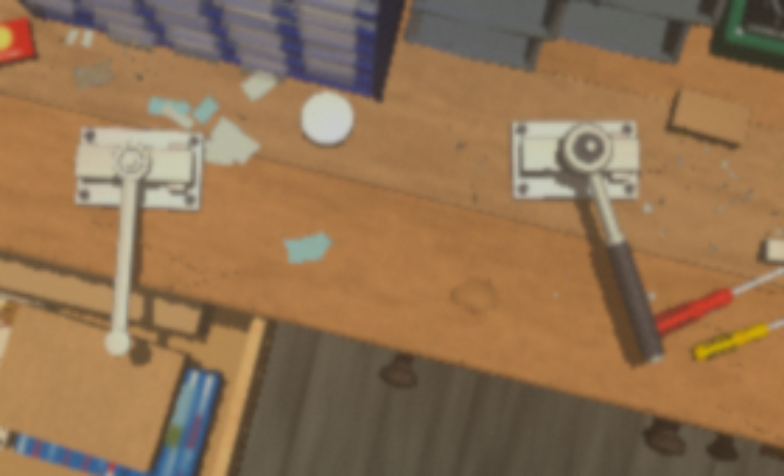

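View pics/s1.png

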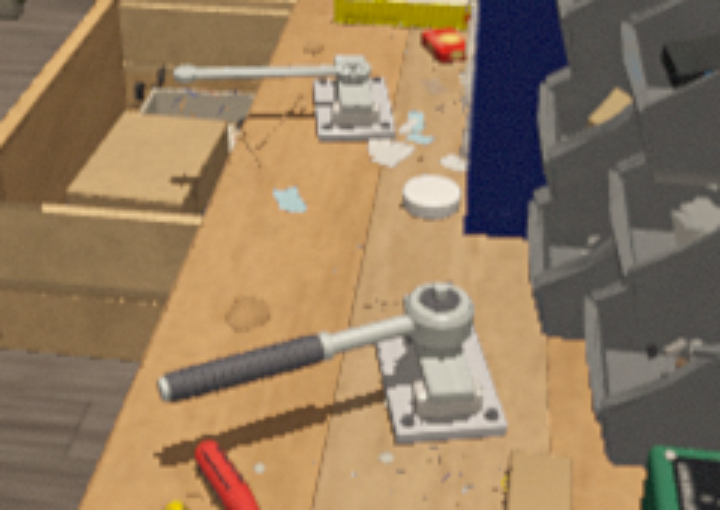

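View pics/top0.png

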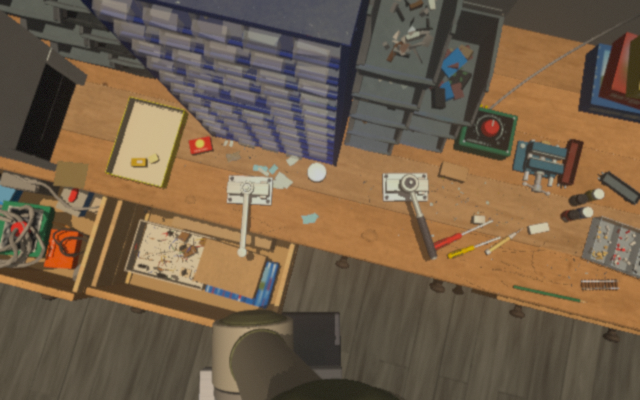

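The top crop shows the torque wrench (ribbed grip, drum head) on the right clamp: head at about (586,148) and grip end at about (655,355). The plain spanner is on the left clamp at about (130,160). The side crop and the full view agree, and the screwdrivers lie low beside the grip. I'll straddle the grip with partly open fingers and push it with the right-hand pad.

```bash
cat >> h.py <<'E'
H=np.array([.553,-.312])
def pose(phi,s,z):
    u=np.array([np.cos(phi),np.sin(phi)]);n=np.array([-u[1],u[0]])
    return [*(H-.12*u+s*n),z],[0,np.cos(phi/2),np.sin(phi/2),0]
def ftan(phi,f0): # push resisted by the wrench
    return -float((r.get_obs()["wrist_force"]-f0)[:2]@np.array([-np.sin(phi),np.cos(phi)]))
E
python3 - <<'E'
from h import *
r.gripper_to(.05)
r.reach(*pose(.282,0,.17))
print(r.move_l(pose(.282,0,.036)[0],feed=.1,until_force=8))
o=r.get_obs();print(o["t"],o["position"],o["wrist_force"],o["grip_width"])
p,d=r.read_camera("side");cv2.imwrite("pics/s2.png",cv2.resize(p[160:330,220:460],None,fx=3,fy=3)[:,:,::-1])
E
```

```text
False
4.1667 [ 0.43795008 -0.34565546  0.03654822] [ 0.35052032 -0.30559172  0.2789218 ] 0.05007442269182265
```

View pics/s2.png

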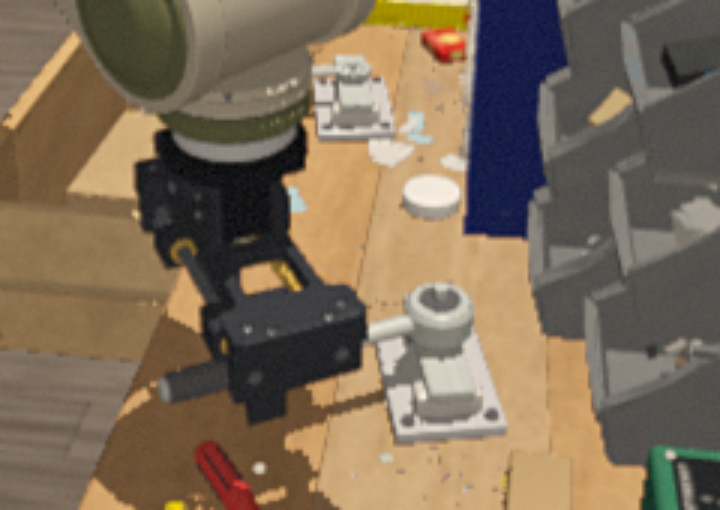

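The fingers straddle the middle of the grip, at about (265,370), and touch nothing. Next I push along the arc in small steps while watching the force.

```bash
cat > push.py <<'E'
from h import *
phi=.282; s=.0155
f0=r.get_obs()["wrist_force"].copy()
r.move_l(pose(phi,s,.036)[0],feed=.04)
log=[];peak=0;lo=0;t0=r.get_obs()["t"]
while phi>-.40:
    phi-=.02 if peak<4 else .01
    r.move_l(*pose(phi,s,.036),feed=.03)
    f=np.mean([ftan(phi,f0) for _ in range(3)]); peak=max(peak,f); log.append((round(phi,3),round(f,1)))
    lo=lo+1 if peak>5 and f<.8 else 0
    if lo>=2 or f>14 or r.get_obs()["t"]>t0+16: break
print(log,r.get_obs()["t"])
p,d=r.read_camera("top");cv2.imwrite("pics/t3.png",cv2.resize(p[130:300,200:480],None,fx=2.8,fy=2.8)[:,:,::-1])
X=cloud("top",d)
k=(X[...,2]>.04)&(X[...,2]<.068)&(abs(X[...,1]+.33)<.12)&(X[...,0]>.36)&(X[...,0]<.44)
Q=X[k]
for x in np.arange(.375,.43,.01):
    q=Q[abs(Q[:,0]-x)<.005]
    if len(q):print(round(x,3),len(q),np.median(q,0).round(3))
E
python3 push.py
```

```text
[(0.262, np.float64(1.1)), (0.242, np.float64(1.5)), (0.222, np.float64(-0.3)), (0.202, np.float64(0.0)), (0.182, np.float64(0.3)), (0.162, np.float64(0.7)), (0.142, np.float64(0.4)), (0.122, np.float64(1.5)), (0.102, np.float64(1.0)), (0.082, np.float64(0.6)), (0.062, np.float64(-0.5)), (0.042, np.float64(-0.6)), (0.022, np.float64(0.3)), (0.002, np.float64(0.0)), (-0.018, np.float64(-0.2)), (-0.038, np.float64(0.5)), (-0.058, np.float64(-0.1)), (-0.078, np.float64(0.7)), (-0.098, np.float64(-0.4)), (-0.118, np.float64(0.2)), (-0.138, np.float64(0.7)), (-0.158, np.float64(1.8)), (-0.178, np.float64(3.3)), (-0.198, np.float64(4.7)), (-0.208, np.float64(6.1)), (-0.218, np.float64(6.2)), (-0.228, np.float64(5.8)), (-0.238, np.float64(6.6)), (-0.248, np.float64(6.2)), (-0.258, np.float64(5.3)), (-0.268, np.float64(4.2)), (-0.278, np.float64(-0.4)), (-0.288, np.float64(-1.3))] 13.0
```

View pics/t3.png

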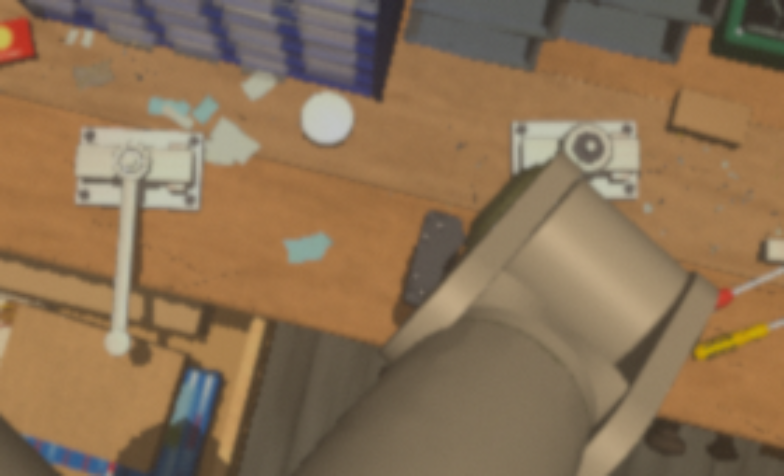

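The arm hides the wrench in this top view, with only the gripper body showing at about (435,255). The force trace shows the click: it rose to 6.6 N, then dropped to 0. I'll lift straight up, back off and check.

```bash
python3 - <<'E'
from h import *
z=r.get_obs()["position"]
print(r.move_l([z[0],z[1],.18],feed=.15,until_force=8)); 
r.move_joints([-1.561,.313,1.498,0,1.331,-.223])
p,d=r.read_camera("top");cv2.imwrite("pics/t4.png",cv2.resize(p[130:300,200:480],None,fx=2.8,fy=2.8)[:,:,::-1])
X=cloud("top",d)
k=(X[...,2]>.045)&(X[...,2]<.068)&(abs(X[...,1]+.30)<.07)&(X[...,0]>.37)&(X[...,0]<.53)
a=np.polyfit(X[k][:,0],X[k][:,1],1);print("phi",np.arctan(a[0]),r.get_obs()["t"],r.get_obs()["position"])
E
```

```text
False
phi -0.41216314380066266 15.725 [ 0.12210639 -0.51038648  0.23836345]
```

View pics/t4.png

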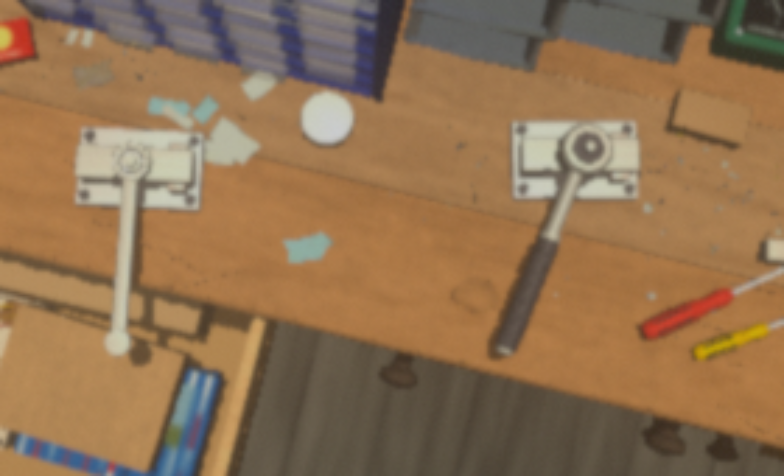

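The wrench now lies with its grip end at about (503,350). It stayed ahead of where the finger stopped, at −0.41 rad against −0.29, which matches one click. The spanner hasn't moved.

```bash
python3 -c "
from cell import r
print(r.finish_job())"
```

```text
the job is handed in; nothing more can be done
None
```

I tightened the clamp to the first click of the torque wrench and no further, took the gripper away, left the plain spanner untouched, and handed the job in with the clock at about 16 s.

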